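Clamp the bench block in the eccentric-cam clamp

ROBOT

A 6-joint arm with a two-finger parallel gripper is mounted at the origin on a cart in front of the work surface, level with it; the furniture and walls round the work are solid. World frame = base frame: x ahead of the robot, y to its left, z up, the work surface at z = 0. Lengths are in m, angles in rad, forces in N, time in s.
With the tool pointing down it reaches from about 0.275 to 0.875 m from the base axis. Payload 12.5 kg.
Tool frame: the origin (TCP) lies at the very end of the fingers, on their centre line; the grasp point (between the pads) lies 19 mm behind it; z points along the fingers, y is the line along which they close (so a half turn about z gives the same grasp; the last joint's range is limited). The gripper opens to 85 mm and grips with 20 to 120 N. Pads are 22 mm wide; open, the fingers measure 114 mm over their backs; the gripper's body (76 mm by 85 mm) begins 54 mm behind the grasp point. The pads swing forward as they close: fully open they stand 13 mm farther back than shut.
Start: joints at [1.26, 0.351, 1.652, -0, 1.139, -0.085], TCP at [0.123, 0.536, 0.231] pointing down, gripper open.
Joint ranges: [-2.75, 2.75], [-0.79, 2.1], [0.01, 2.65], [-1.57, 4.71], [0.07, 3.14], [-2.87, 2.87]. Speed limits (rad/s): [2.22, 2.22, 2.79, 3.14, 3.14, 3.14].

INTERFACE

Orientations are given as a 3x3 rotation matrix whose columns are the frame's x, y, z axes.
In Python, from bench import manip gives the robot as it stands. Calls block until the motion is done:
- manip.move_ptp(position, orientation): joint-space move of the TCP to a pose.
- manip.move_l(position, attitude=None, max_speed=0.15): straight line of the TCP; attitude=None keeps the orientation; max_speed is the mean speed in m/s.
- manip.move_j(angles): joint-space move.
- manip.set_gripper(opening, effort=None): opening from 0.0 (shut) to 1.0 (fully open); effort is the grip in N (None keeps the last); returns when the fingers have stopped.
- manip.dwell(seconds).
- manip.inverse_kinematics(position, orientation): joint angles nearest the present ones, or None.
- manip.grab_frame(name): name is "scene" or "side" or "wrist"; returns (picture, depth): 480x640x3 uint8, red, green, blue; 480x640 float32, m along the optical axis (not along the pixel's ray), 0 where there is no reading.
- manip.get_calibration(name): a dict with "camera_matrix" (3x3 intrinsics, pixels), "k1" (the pictures are not rectified: a ray, as slopes to the right and down, at radius r is drawn at 1 + k1 r^2 times it, then the intrinsics apply), "R" (3x3) and "t" (3): a world point X has camera coordinates R X + t. Camera axes: x right, y down, z forward; pixel columns grow to the right and rows downward; lengths in m; the calibration is good to about 2 mm. A picture is of the moment at which its call begins: read the wrist's pose just before it. get_calibration takes no time and is no camera call; for the wrist camera it gives the pose at the moment of the call.
A pose or a line that the arm cannot do raises manip.Unreachable and nothing moves.
- manip.sign_off(): hands the job in; it is judged then, once.
Trained networks look in the newest picture that a camera, given by its name, has taken for a name from the list of things; names that differ only in an ending like _2 or _b are one class to them, and where a whole thing is asked for, a point or a joint stands for the part that bears it (a point fixed in the world has none). Each returns a list of dicts, best first, with "confidence" (0 to 1); they miss things now and then, are a little off and sometimes report something else, mostly with a low value. They report only what shows in the picture. A call takes as long as a camera call.
- manip.look_for(camera, name): "at" ([x, y, z] in m, in world coordinates, good to about 4 mm: the middle of the surface that is visible of it).
Readings, each from a call of its own:
- manip.current_time(): time.
- manip.current_qpos(): joint angles.
- manip.current_joint_vel(): joint speeds.
- manip.current_joint_torque(): joint torques, N m.
- manip.current_ee_pos(): TCP position.
- manip.current_tcp_rot(): TCP orientation.
- manip.current_force(): force on the tool from outside, world axes, zero at the start.
- manip.current_ft_torque(): the same for the moment, N m.
- manip.current_grip_width(): opening from 0.0 (shut) to 1.0 (fully open).
- manip.current_grip_force(): force on a finger pad.
Only numpy, scipy, OpenCV 4.12 (cv2) and the standard library are available. Lean on these libraries where they do the work, as an engineer would, in place of code of your own. Each camera call takes 0.05 s, during which the arm holds its last target. There are 200 camera calls.

TASK

The steel bench block lies loose on the ledge of the eccentric-cam clamp: clamp it, working only by pushing with the fingertips and never gripping or lifting anything. First swing the lever round to its stop pin, which brings the cam's low point to the sliding jaw, and push that jaw forward until it is home against the cam; then push the block along the fence into the open mouth until it meets the end stop, and swing the lever back until the block is held firmly between the jaws. Leave the other things on the bench where they are.

Things in the scene. Friction and masses are not known exactly. Their poses are not given: they have to be found in the camera images.
- cam_clamp: The fixed clamp. Origin: bench level under the jaws' centre line; +x forward (fixed jaw to cam, away from the robot), +y to the ledge. mm: grey plate 10 thick, x -80..72, y -55..50; ledge x -80..-14, y 46..146. Fixed jaw (nearest the robot): inner face x -57, y -33..30, top z 30; runs on as the fence, face x -57, to y 144, top z 22. Gibs beside sliding jaw: x -20..22, y +-27..37, top z 24.
- end_stop (a point): Middle of the end stop's face (looks to the clamp's +y), at x -42, y -25 mm in the clamp's frame: a steel plate across the mouth's closed end, 8 mm thick, top z 27. The block pushed home touches it.
- cam_pivot (a point): Top of the cam's pivot, x 30, y 0, z 47 mm in the clamp's frame; the lever turns about the vertical through it.
- jaw (a joint): Sliding jaw (follower), m: mouth = 16 mm + value; grows as the jaw is pushed forward (+x). Starts at 0.001 to 0.005. Home against the cam's low point at 0.018; with the cam turned up it stops sooner, and turning the cam up drives the jaw back. Moves at 1.5 N, stays where left, no spring. y -25..25 mm, 32 mm thick, top z 30; corner towards the ledge rounded.
- jaw_lug (a point): Middle of the near (-x) face of the thumb lug on top of the sliding jaw: a steel upright 24 mm wide (y), 8 mm thick, from the jaw's top at z 30 to z 53; the point is at z 40. The jaw's flat top reaches 21 mm towards -x from this face.
- cam (a joint): Eccentric disc (radius 28, 7 mm off the pivot) with lever, rad: 0 = low point at the jaw, lever on its stop pin (hard stop); grows counter-clockwise from above, to 2.5. Starts 1.65 to 2.2. Lever direction from pivot in clamp's frame = value - 2.269 from +x. Moves at 1 N at the knob; grips the 30 mm block at about 1.1; pushing on with 10 to 15 N at the knob tightens it; it stays tight by itself.
- lever_knob (a point): Middle of the dark wooden knob standing on the lever's end, 75 mm from the pivot: 16 to 18 mm thick, z 41 to 67, the point at z 53. The flat lever under it is 12 mm wide, z 32 to 41.
- steel_block: Loose steel bench block, 30 x 95 x 24 mm (x, y, z), about 0.6 kg; origin in the middle of its underside. It lies on the ledge (z 10), its long axis along the fence and 1 to 3 mm off it, its end 3 to 20 mm short of the mouth. Against the end stop its origin is at y 22.5 mm in the clamp's frame; it then stands 4 mm proud of the jaws and sticks out of the mouth on the ledge's side.
- card_tray: Bystander: shallow card tray of offcuts, 60 x 110 x 14 mm, left of the clamp; origin in the middle of its underside.
- tweezers: Bystander: steel tweezers lying flat, 10 x 111 x 4 mm, in front of the fence; origin in the middle.
- tin_scrap: Bystander: round scrap tin, 42 mm across, 11 mm high, at the near right corner of the clamp; origin in the middle of its underside.
- graver_handle: Bystander: small round-headed pale wooden handle standing upright, 26 mm thick, 35 mm high, behind the ledge; origin in the middle of its underside.

How it is judged:
On the way, in this order (a step that is already met when the one before it is completed fails the run):
1. the cam is at its low point (within 0.15 rad of the stop pin) while the jaw is still back (value of joint cam below 0.15 rad and value of joint jaw below 0.012 m), for 0.1 s.
2. the sliding jaw is pushed home against the cam at its low point (within 1.5 mm) (value of joint jaw above 0.0165 m and value of joint cam below 0.2 rad), for 0.1 s.
3. the block lies in the mouth against the end stop (within 3.5 mm) (y of steel_block in the frame of cam_clamp below 0.026 m and x of steel_block in the frame of cam_clamp below -0.03 m), for 0.1 s.
At the end, for the whole second after the job is handed in: The block lies flat in the mouth, within 3.5 mm of the end stop and square to the jaws (0.05 rad), the lever is turned up (cam above 0.9 rad) and the sliding jaw presses on the block with more than 8 N, all at rest (y of steel_block in the frame of cam_clamp between 0.019 and 0.026 m and x of steel_block in the frame of cam_clamp between -0.046 and -0.038 m and z of steel_block in the frame of cam_clamp below 0.013 m and angle between steel_block's own z axis and vertical below 0.05 rad and angle between the y axis of steel_block and the y axis of cam_clamp, either way round below 0.05 rad and value of joint cam above 0.9 rad and contact force between jaw and steel_block above 8 N and linear speed of steel_block below 0.01 m/s); the robot touches nothing.
It fails at once if the block is lifted or tipped (8 mm above the plate, 0.2 rad) (z of steel_block in the frame of cam_clamp above 0.018 m or angle between steel_block's own z axis and vertical above 0.2 rad).
It fails at once if a bystander is moved by more than 25 mm or the wooden handle is knocked over (distance of any of card_tray, tweezers, tin_scrap, graver_handle from where it was at the start of the episode above 0.025 m or angle between graver_handle's own z axis and vertical above 0.6 rad).
It also fails if it takes over 61 s, if anything falls off the work surface, if the arm or the gripper's body presses on something with over 40 N, if the wrist force passes 120 N, or if a joint passes its speed limit or range.

## Working session

There is one attempt and no reset: what is moved stays moved. The work goes in short steps, each a Python script; the robot and the scene stay as the last script left them, time stands still between calls to the robot, and variables do not carry over. Pictures are saved under pics/ and viewed, at most 10 in all, crops included, and the job is handed in when it is done.

```bash
ls; mkdir -p pics
python3 - <<'E'
from bench import manip
import cv2
for n in ["scene","side"]:
    p,d=manip.grab_frame(n)
    cv2.imwrite(f"pics/{n}0.png",p[:,:,::-1])
    c=manip.get_calibration(n); print(n,(-c["R"].T@c["t"]).round(3),c["R"].round(2).tolist())
    for o in ["cam_clamp","end_stop","cam_pivot","jaw","jaw_lug","cam","lever_knob","steel_block","card_tray","tweezers","tin_scrap","graver_handle"]:
        r=manip.look_for(n,o)
        print(o,[(x["at"].round(4).tolist() if hasattr(x["at"],'round') else [round(v,4) for v in x["at"]],round(x["confidence"],2)) for x in r[:2]])
print(manip.current_time(),manip.current_tcp_rot())
E
```

```text
pics
scene [0.144 0.35  0.72 ] [[-0.85, -0.53, -0.02], [-0.39, 0.64, -0.66], [0.36, -0.55, -0.75]]
cam_clamp [([0.4758, -0.1835, 0.0213], 0.85), ([0.5258, -0.1181, 0.027], 0.59)]
end_stop [([0.475, -0.1857, 0.0209], 0.56), ([0.5376, -0.2073, 0.0337], 0.18)]
cam_pivot [([0.4767, -0.1881, 0.0219], 0.58)]
jaw [([0.4791, -0.1953, 0.0307], 0.97)]
jaw_lug [([0.4808, -0.1991, 0.0278], 0.64)]
cam [([0.5338, -0.2092, 0.0344], 0.61)]
lever_knob [([0.534, -0.2058, 0.0312], 0.67)]
steel_block [([0.4781, -0.1049, 0.0345], 0.74)]
card_tray [([0.4552, 0.094, -0.0023], 0.92), ([0.4037, -0.1242, 0.0061], 0.23)]
tweezers [([0.4073, -0.1241, 0.0065], 0.67)]
tin_scrap [([0.3895, -0.2826, 0.0036], 0.81)]
graver_handle [([0.532, -0.1189, 0.0283], 0.44)]
side [ 0.152 -0.758  0.557] [[0.89, -0.45, -0.01], [-0.26, -0.49, -0.83], [0.37, 0.74, -0.56]]
cam_clamp [([0.4861, -0.2251, 0.018], 0.91)]
end_stop [([0.489, -0.2263, 0.0199], 0.91)]
cam_pivot [([0.4844, -0.2273, 0.0183], 0.75)]
jaw [([0.4758, -0.2081, 0.0299], 0.63)]
jaw_lug [([0.4779, -0.2103, 0.0315], 0.7)]
cam [([0.5355, -0.231, 0.0356], 0.68)]
lever_knob [([0.5408, -0.227, 0.0364], 0.85)]
steel_block [([0.4873, -0.2267, 0.0215], 0.64), ([0.4798, -0.1274, 0.0323], 0.61)]
card_tray [([0.455, 0.0911, 0.0099], 0.6)]
tweezers [([0.4045, -0.1417, 0.0054], 0.41)]
tin_scrap [([0.3928, -0.287, 0.0036], 0.7), ([0.5396, -0.2278, 0.0371], 0.7)]
graver_handle [([0.532, -0.1329, 0.0235], 0.47)]
1.3 [[-9.74606361e-01  2.23925080e-01 -2.55635830e-05]
 [ 2.23925079e-01  9.74606360e-01  3.75810363e-05]
 [ 3.33297671e-05  3.09023897e-05 -9.99999999e-01]]
```

View pics/scene0.png

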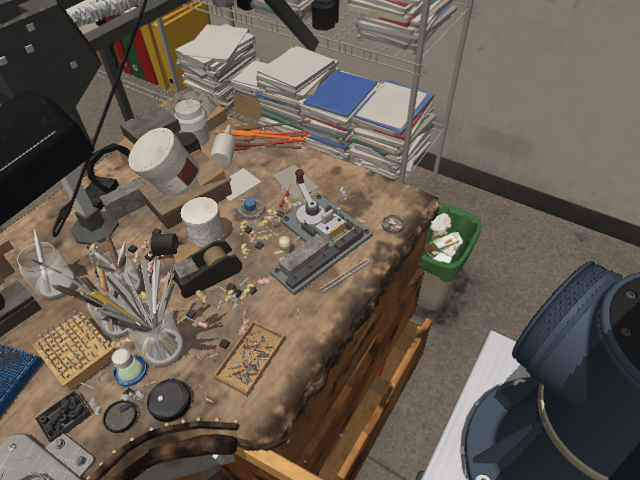

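View pics/side0.png

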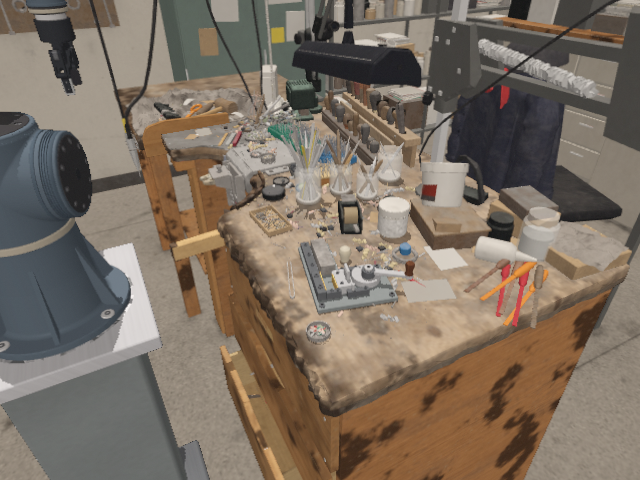

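```bash
cat > h.py <<'E'
from bench import manip
import numpy as np, cv2
def down(yaw):  # tool x axis at yaw in world, z down
    c,s=np.cos(yaw),np.sin(yaw); return np.array([[c,s,0],[s,-c,0],[0,0,-1.]])
def cloud(n):
    c=manip.get_calibration(n); p,d=manip.grab_frame(n)
    K=np.array(c["camera_matrix"]); v,u=np.mgrid[:480,:640]
    und=cv2.undistortPoints(np.stack([u,v],-1).reshape(-1,1,2).astype(np.float64),K,np.array([c["k1"],0,0,0,0.])).reshape(480,640,2)
    X=np.dstack([und*d[...,None],d])-np.array(c["t"]); return p,d,X@np.array(c["R"])
def show(*a): print(*[np.round(x,4).tolist() if not isinstance(x,str) else x for x in a])
E
python3 - <<'E'
from h import *
c=manip.get_calibration("wrist");T=manip.current_tcp_rot();C=-c["R"].T@c["t"]
show("cam in tool",T.T@(C-manip.current_ee_pos()),"axis in tool",T.T@c["R"][2], "cam x in tool",T.T@c["R"][0])
show(c["camera_matrix"],c["k1"])
manip.set_gripper(0.0)
# camera over about (0.49,-0.16)
for yaw in (np.pi,0):
    q=manip.inverse_kinematics(np.array([0.44,-0.16,0.25]),down(yaw)); show(yaw,q if q is not None else "none")
E
```

```text
cam in tool [0.0686, -0.0001, -0.1415] axis in tool [-0.2666, -0.0004, 0.9638] cam x in tool [0.0015, 1.0, 0.0008]
[[380.4057, 0.0, 317.7875], [0.0, 380.4057, 241.5763], [0.0, 0.0, 1.0]] 0.0273
3.1416 [-0.4483, 0.1797, 1.831, -0.0, 1.1309, -2.0191]
0 [-0.4483, 0.1797, 1.831, -0.0, 1.1309, 1.1225]
```

Run:
```python
from h import *
manip.move_ptp(np.array([0.45,-0.17,0.20]),down(np.pi))
manip.dwell(0.2)
p,d,X=cloud("wrist"); np.savez("w1.npz",p=p,d=d,X=X)
cv2.imwrite("pics/w1.png",p[:,:,::-1])
for o in ["cam_clamp","jaw","cam","lever_knob","jaw_lug","cam_pivot","end_stop","steel_block","graver_handle","tweezers","tin_scrap"]:
    print(o,end=" ");[show(x["at"],x["confidence"]) for x in manip.look_for("wrist",o)[:1]]
show(manip.current_time())
```

```text
cam_clamp [0.4754, -0.2048, 0.0236] 0.68
jaw [0.4788, -0.2019, 0.0305] 0.82
cam [0.5206, -0.2148, 0.0296] 0.89
lever_knob [0.5222, -0.2174, 0.0234] 0.73
jaw_lug [0.4801, -0.2038, 0.0299] 0.86
cam_pivot [0.4747, -0.2033, 0.0241] 0.71
end_stop [0.4678, -0.2054, 0.0208] 0.96
steel_block [0.4806, -0.1147, 0.0313] 0.75
graver_handle [0.5323, -0.1253, 0.0312] 0.89
tweezers [0.4036, -0.1289, 0.0068] 0.92
tin_scrap [0.387, -0.2816, 0.001] 0.7
5.6083
```

View pics/w1.png

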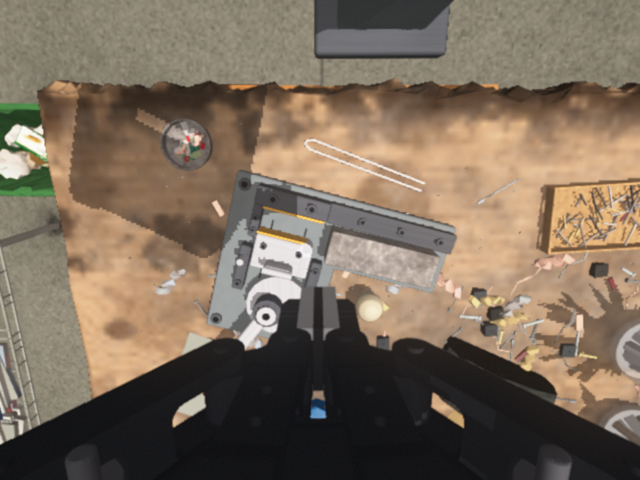

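Run:
```python
from h import *
p=np.load("w1.npz")["p"]
cv2.imwrite("pics/w1c.png",cv2.resize(p[160:360,200:466,::-1],None,fx=3,fy=3,interpolation=cv2.INTER_CUBIC))
```

```text
(no output)
```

View pics/w1c.png

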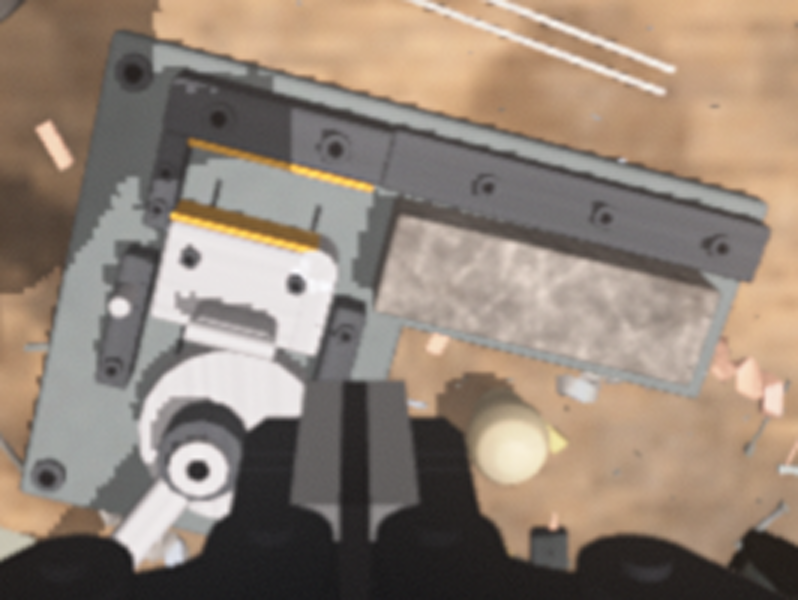

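Run:
```python
from h import *
from scipy.optimize import least_squares
c=manip.get_calibration("wrist");K=np.array(c["camera_matrix"]);R=np.array(c["R"]);t=np.array(c["t"])
def ray(px,z):
    u=cv2.undistortPoints(np.array([[px]],float),K,np.array([c["k1"],0,0,0,0.]))[0,0]
    D=R.T@np.array([u[0],u[1],1]);C=-R.T@t
    return C+D*(z-C[2])/D[2]
cr=lambda x,y:(x/3+200-1/3,y/3+160-1/3)
pts=[((113,32),(-80,-55,10)),((22,488),(72,-55,10)),((199,470),(30,0,47)),((695,396),(-14,146,10)),((768,204),(-80,146,10)),((752,280),(-57,144,22))]
W=np.array([ray(cr(*a),b[2]/1e3)[:2] for a,b in pts]);M=np.array([b[:2] for a,b in pts])/1e3
rot=lambda a:np.array([[np.cos(a),-np.sin(a)],[np.sin(a),np.cos(a)]])
f=lambda p:(M@rot(p[2]).T+p[:2]-W).ravel()
s=least_squares(f,[.5,-.2,-.26]);show(s.x,"res mm",1e3*s.fun.reshape(-1,2))
np.save("clamp.npy",s.x)
def cl(px,z): return 1e3*rot(s.x[2]).T@(ray(cr(*px),z/1e3)[:2]-s.x[:2])
show("block",[cl(q,34) for q in [(400,213),(376,308),(692,382),(718,292)]])
show("handle",cl((510,440),30),"jawedge",[cl(q,30) for q in [(172,215),(320,250)]],"fixed jaw edge",[cl(q,30) for q in [(190,140),(373,186)]])
show("lugtop",[cl(q,53) for q in [(195,315),(275,335)]],"lever far",cl((137,540),41))
X=np.load("w1.npz")["X"]
def X_at(x,y): return X[int(round(y/3+160)),int(round(x/3+200))]
for n,q in dict(block=(550,300),plate=(80,300),fence=(560,205),piv=(185,462),jaw=(235,265),hand=(510,440)).items(): show(n,X_at(*q))
```

```text
[0.4993, -0.2068, -0.2537] res mm [[-1.6093, -0.9726], [1.8612, -2.3124], [-0.246, -0.64], [0.9834, 1.6564], [-1.4067, 1.5598], [0.4174, 0.7088]]
block [[-53.4848, 37.3469], [-24.9854, 38.0449], [-26.3196, 131.9127], [-53.9639, 130.0614]]
handle [6.1061, 87.5307] jawedge [[-35.8366, -24.0763], [-36.4309, 18.6449]] fixed jaw edge [[-57.9424, -23.7659], [-58.1567, 28.4223]]
lugtop [[-16.9937, -10.1111], [-16.873, 11.8473]] lever far [59.7011, -12.1]
block [0.4828, -0.1141, 0.0335]
plate [0.4909, -0.2527, 0.0098]
fence [0.458, -0.1096, 0.0202]
piv [0.5275, -0.2169, 0.0453]
jaw [0.4732, -0.2035, 0.0305]
hand [0.5271, -0.1232, 0.0319]
```

```bash
cat >> h.py <<'E'
try: CX,CY,CA=np.load("clamp.npy")
except Exception: pass
def w(x,y,z):  # clamp mm -> world m
    c,s=np.cos(CA),np.sin(CA); return np.array([CX+(c*x-s*y)/1e3,CY+(s*x+c*y)/1e3,z/1e3])
def cl(P):
    c,s=np.cos(CA),np.sin(CA); a,b=(P[0]-CX)*1e3,(P[1]-CY)*1e3; return np.array([c*a+s*b,-s*a+c*b,P[2]*1e3])
def fc(): # force in clamp axes
    F=np.array(manip.current_force()); c,s=np.cos(CA),np.sin(CA); return np.array([c*F[0]+s*F[1],-s*F[0]+c*F[1],F[2]])
def arc(val,off,z=46):  # fingertip pose beside the knob; off = tangential offset (mm, + ccw)
    th=val-2.269; c,s=np.cos(th),np.sin(th)
    return w(30+75*c-off*s,75*s+off*c,z),down(th+np.pi/2+CA)
E
python3 - <<'E'
from h import *
c=manip.get_calibration("scene");K=np.array(c["camera_matrix"]);R=np.array(c["R"]);t=np.array(c["t"])
def ray(c,px,z):
    R=np.array(c["R"]);t=np.array(c["t"])
    u=cv2.undistortPoints(np.array([[px]],float),np.array(c["camera_matrix"]),np.array([c["k1"],0,0,0,0.]))[0,0]
    D=R.T@np.array([u[0],u[1],1]);C=-R.T@t
    return C+D*(z-C[2])/D[2]
s=manip.get_calibration("side")
show("knob",cl(ray(c,(299.5,176),.055)),cl(ray(s,(410,268.5),.055)),"blue",cl(ray(c,(250,206),.02)),cl(ray(s,(405,249),.02)))
show("pivot",cl(ray(c,(312,205),.047)))
for v,o in ((1.88,28),(0,28),(0,-28),(1.2,-20)):
    q=manip.inverse_kinematics(*arc(v,o)); show(v,arc(v,o)[0],q if q is not None else "none")
E
```

```text
knob [100.5472, -30.4541, 55.0] [100.3754, -30.8849, 55.0] blue [133.4705, 73.6651, 20.0] [136.4855, 74.3033, 20.0]
pivot [29.2798, 1.9042, 47.0]
1.88 [0.6052, -0.2369, 0.046] [-0.4447, 0.7482, 1.4964, -0.0, 0.897, 0.198]
0 [0.4835, -0.2807, 0.046] [-0.6092, 0.6209, 1.7562, -0.0, 0.7645, 1.9135]
0 [0.451, -0.2351, 0.046] [-0.572, 0.5551, 1.8899, -0.0, 0.6966, 1.9507]
1.2 [0.5274, -0.292, 0.046] [-0.5828, 0.6805, 1.6346, -0.0, 0.8264, 0.7399]
```

Run:
```python
from h import *
p,a=arc(1.86,30,100); manip.move_ptp(p,a)
p,a=arc(1.86,30); manip.move_l(p,a)
F0=fc(); show("F0",F0)
for v in np.arange(1.6,0.29,-0.26): 
    p,a=arc(v,20); manip.move_l(p,a,max_speed=0.12)
show(fc()-F0, manip.current_time())
v=0.25
while v>-0.1:
    p,a=arc(v,20); manip.move_l(p,a,max_speed=0.06)
    f=np.linalg.norm((fc()-F0)[:2])
    show(v,fc()-F0)
    if f>6: break
    v-=0.04
show(cl(manip.current_ee_pos()),manip.current_time())
manip.dwell(0.15)
p,a=arc(v,32); manip.move_l(p,a)
P,d=manip.grab_frame("side"); cv2.imwrite("pics/side1.png",cv2.resize(P[220:330,270:450,::-1],None,fx=4,fy=4))
p,a=arc(v,32,105); manip.move_l(p,a,max_speed=.2)
show(manip.current_time())
```

```text
F0 [0.6299, 0.4862, 1.1492]
[-0.1752, -0.0007, -1.458] 10.5083
0.25 [-0.5236, 0.0676, -0.6492]
0.21 [-0.0432, -0.7435, -0.6332]
0.17 [0.2578, -0.958, -1.171]
0.13 [0.1517, -1.3113, -1.7369]
0.09 [-1.4104, -0.1077, -0.6018]
0.05 [-1.6222, -0.6799, -1.6366]
0.01 [-0.5536, -0.6016, -1.4861]
-0.03 [5.7784, -6.0284, -5.0958]
[-3.3872, -70.2965, 46.3882] 12.5083
13.4
```

View pics/side1.png

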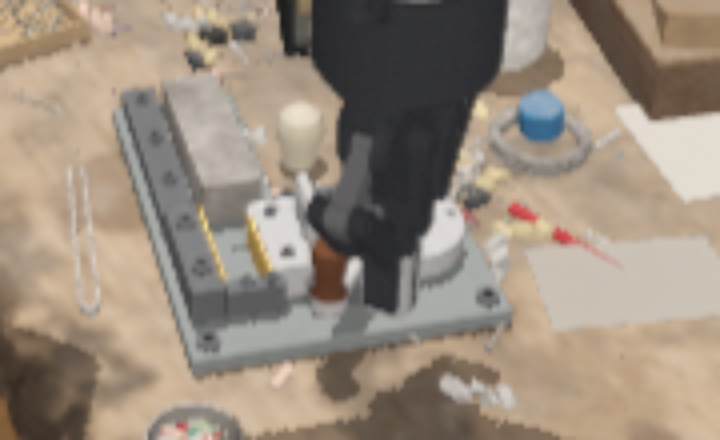

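Run:
```python
from h import *
A=down(CA)
manip.move_ptp(w(-36,0,85),A); manip.move_l(w(-36,0,38),A)
F0=fc(); x=-36; show(F0)
manip.move_l(w(-24,0,38),A,max_speed=.06); show(fc()-F0)
manip.move_l(w(-17,0,38),A,max_speed=.06); show(fc()-F0)
x=-17
while x<-8:
    x+=1; manip.move_l(w(x,0,38),A,max_speed=.04); f=fc()-F0; show(x,f)
    if abs(f[0])>7: break
manip.dwell(.15); show(cl(manip.current_ee_pos()),fc()-F0,manip.current_time())
manip.move_l(w(-30,0,38),A); manip.move_l(w(-30,0,90),A,max_speed=.2)
show(manip.current_time())
```

```text
[0.2948, -0.3524, 0.9368]
[-0.0647, 0.9768, -2.0848]
[-1.4473, 0.7075, -0.9919]
-16 [-0.1009, -0.1158, -0.9051]
-15 [-0.8782, -0.3646, -1.2774]
-14 [-0.6784, 0.7666, -1.0001]
-13 [-1.1686, 0.1602, -1.9513]
-12 [-0.9131, -0.7332, -1.5386]
-11 [-0.9833, -0.4493, -1.7336]
-10 [-5.4753, -0.8747, 1.555]
-9 [-9.9071, -1.8004, 5.2375]
[-10.467, 0.0706, 37.8597] [-9.9241, -1.1447, 5.7441] 17.2667
17.9667
```

Run:
```python
from h import *
A=down(CA)
manip.move_ptp(w(-41,160,80),A); manip.move_l(w(-41,160,16),A)
F0=fc(); show(F0)
y=160; step=10; ok=True
manip.move_l(w(-41,150,16),A,max_speed=.06)
y=148
while y>76:
    y-=4 if y>90 else 1
    manip.move_l(w(-41,y,16),A,max_speed=.06); f=fc()-F0
    if y<90 or abs(f[1])>3 or abs(f[0])>2: show(y,f)
    if abs(f[1])>10: break
show(cl(manip.current_ee_pos()),manip.current_time())
P,d=manip.grab_frame("side"); cv2.imwrite("pics/side2.png",cv2.resize(P[220:330,270:450,::-1],None,fx=4,fy=4))
```

```text
[0.6859, 0.406, 0.1564]
88 [-1.3268, -0.6848, -0.0503]
87 [-0.0762, -0.2992, -0.4624]
86 [-1.7509, 1.8641, 0.0453]
85 [-0.0445, 2.4443, -0.0522]
84 [0.3549, 9.0198, 0.1421]
83 [0.4404, 17.845, -1.4534]
[-40.8794, 84.3292, 16.0225] 24.5417
```

View pics/side2.png

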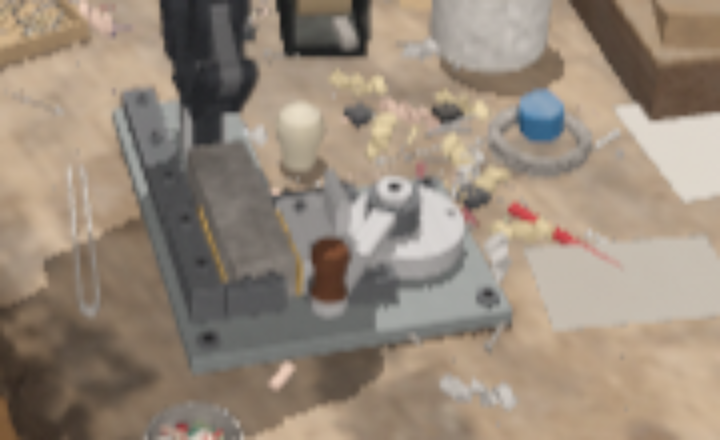

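Run:
```python
from h import *
A=down(CA)
manip.move_l(w(-41,92,16),A); manip.move_l(w(-41,92,90),A,max_speed=.2)
p,a=arc(0,-31,90); manip.move_ptp(p,a); p,a=arc(0,-31); manip.move_l(p,a)
F0=fc(); show(F0)
for v in (0.1,.35,.6,.85):
    p,a=arc(v,-19); manip.move_l(p,a,max_speed=.1); show(v,fc()-F0)
n=0
while v<1.45:
    v+=.03; p,a=arc(v,-19); manip.move_l(p,a,max_speed=.05)
    th=v-2.269; f=fc()-F0; ft=-(f[0]*-np.sin(th)+f[1]*np.cos(th))
    show(v,ft)
    if ft>13: break
manip.dwell(.2); f=fc()-F0; show(f,np.hypot(f[0],f[1]),cl(manip.current_ee_pos()),manip.current_time())
```

```text
[0.6522, 1.2101, 1.119]
0.1 [-1.0358, -0.0037, -1.7734]
0.35 [-1.0278, -1.4766, -1.0505]
0.6 [-0.1783, -1.3088, -0.6882]
0.85 [-0.3206, -1.1389, -0.5787]
0.88 1.4298
0.91 2.3418
0.94 1.8104
0.97 1.6245
1.0 1.8673
1.03 0.5171
1.06 1.3019
1.09 1.1041
1.12 2.0804
1.15 1.8789
1.18 2.7593
1.21 4.6102
1.24 6.1099
1.27 8.1081
1.3 9.3979
1.33 12.2695
1.36 13.2255
[-7.7858, -11.3063, 0.9738] 13.7278 [60.138, -71.9932, 45.8911] 32.3833
```

Run:
```python
from h import *
p0=manip.current_ee_pos(); a=manip.current_tcp_rot()
manip.move_l(p0-0.015*a[:,0],max_speed=.06)
q=manip.current_ee_pos(); manip.move_l(np.array([q[0],q[1],.13]),max_speed=.2)
p=w(-60,60,230); manip.move_ptp(p,down(np.pi)); manip.dwell(.2)
P,d,X=cloud("wrist"); cv2.imwrite("pics/w2.png",P[:,:,::-1])
show(manip.current_time())
```

```text
35.7833
```

View pics/w2.png

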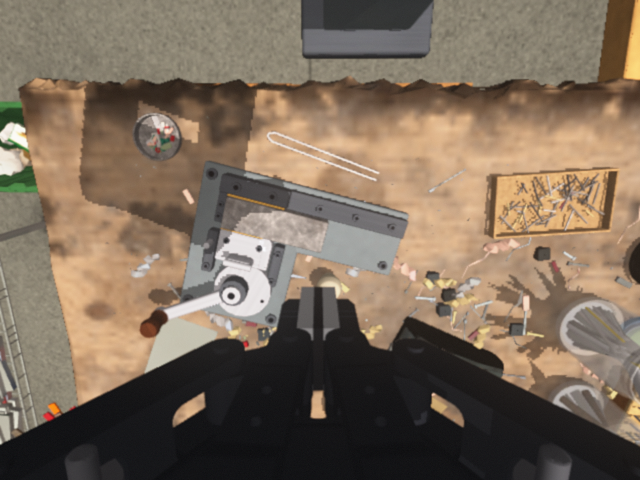

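The picture shows the block at (275,228), parallel to the fence, against the end stop and between the jaws. The lever is turned up with its knob at (152,325), and the bystanders haven't moved.

```bash
python3 -c "
from bench import manip
print(manip.sign_off())"
```

```text
the job is handed in; nothing more can be done
None
```

The block is clamped against the end stop, with the lever tightened at about 13 N and the robot clear of everything. I handed the job in at about 36 s; no verdict came back, and I did not measure the jaw's force on the block directly.

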